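Load a split holding block and close its ratchet clamp

ROBOT

A 6-joint arm with a two-finger parallel gripper is mounted at the origin on the work surface. World frame = base frame: x ahead of the robot, y to its left, z up, the work surface at z = 0. Lengths are in m, angles in rad, forces in N, time in s.
With the tool pointing down it reaches from about 0.375 to 0.925 m from the base axis. Payload 5.7 kg.
Tool frame: the origin (TCP) lies between the finger pads; the fingertips stand ahead of it and the grasp point (between the pads) is the TCP (env.tcp_to_tips is the z of the fingertips in the tool frame, in m); z points along the fingers, x is the direction in which the jaws open and shut, and the axes are right-handed (so a half turn about z gives the same grasp; the last joint's range is limited). The gripper opens to 88 mm and grips with 3 to 60 N. Pads are 20 mm wide; open, the fingers measure 115 mm over their backs; the gripper's body (75 mm by 178 mm) begins 61 mm behind the grasp point.
Start: joints at [1.143, 0.359, 1.51, -0, 1.272, -0.115], TCP at [0.185, 0.571, 0.242] pointing down, gripper open.
Joint ranges: [-2.97, 2.97], [-1.01, 2.36], [0.21, 2.38], [-0.96, 4.11], [0.2, 2.71], [-2.98, 2.98]. Speed limits (rad/s): [2.39, 2.39, 3.14, 3.14, 3.14, 3.14].

INTERFACE

Orientations are given as a 3x3 rotation matrix whose columns are the frame's x, y, z axes.
In Python, from plant import env, solver, viewer, job, read_clock, read_q, read_joint_velocities, read_effort, read_ee_pos, read_ee_rot, read_force, read_wrist_torque, read_gripper_width gives the robot as it stands. Calls block until the motion is done:
- env.reach(position, orientation): joint-space move of the TCP to a pose.
- env.move_linear(position, vel=0.15, rot=None): straight line of the TCP; rot=None keeps the orientation; vel is the mean speed in m/s.
- env.goto_joints(angles): joint-space move.
- env.command_gripper(opening): finger opening in m; the grip force is fixed at half the most; returns when the fingers have stopped.
- env.dwell(seconds).
- solver.ik(position, orientation): joint angles nearest the present ones, or None.
- viewer.get_image(name): name is "scene" or "top" or "wrist"; returns a dict with "color" (384x512x3 uint8, red, green, blue), "range_z" (384x512 float32, m along the optical axis (not along the pixel's ray), 0 where there is no reading), "fx", "fy", "cx", "cy" (pixels), "R" (3x3) and "t" (3): a world point X has camera coordinates R X + t. Camera axes: x right, y down, z forward; pixel columns grow to the right and rows downward; lengths in m; the calibration is good to about 2 mm. A picture is of the moment at which its call begins.
A pose or a line that the arm cannot do raises env.MotionError and nothing moves.
- job.job_done(): hands the job in, once; it reports no verdict.
Readings, each from a call of its own:
- read_clock(): time.
- read_q(): joint angles.
- read_joint_velocities(): joint speeds.
- read_effort(): joint torques, N m.
- read_ee_pos(): TCP position.
- read_ee_rot(): TCP orientation.
- read_force(): force on the tool from outside, world axes, zero at the start.
- read_wrist_torque(): the same for the moment, N m.
- read_gripper_width(): finger opening in m.
Only numpy, scipy, OpenCV 4.12 (cv2) and the standard library are available. Lean on these libraries where they do the work, as an engineer would, in place of code of your own. Each camera call takes 0.05 s, during which the arm holds its last target.

TASK

Put the two loose grey flanged grommets, barrel down, one into each notch of the split maple holding block, so that their flanges rest on the block. Then pump the trigger of the ratchet clamp until its jaw has pushed the loose half up and both grommets are gripped snugly but not crushed; move the bar and jaw with the trigger only, and leave the other things on the bench where they are. Finish holding: the program ends while you still squeeze the trigger and the jaw still presses on the block.

Things in the scene. Friction and masses are not known exactly. Their poses are not given: they have to be found in the camera images.
- fixture: Holding fixture on the bench: board 400 x 180 x 15 mm carrying a ratchet clamp (grey side plates, upright black grip, steel trigger) and a split maple block. Origin: mid underside of the board. +x = clamping direction, clamp to block; z up. In this frame (mm): block's fixed half x 116..155, y +-65, top z 55; clamp side plates x -65..25, y +-14, top z 92; toothed bar along x at z 42.5.
- notch0 (a point): Mouth of one of two square notches (22 mm wide along y, 14 deep) in the fixed half, open towards the loose half: fixture (121, -34, 55) mm, level with the block's top, on the axis a gripped grommet takes. At the start the pocket runs along x from the notch bottom at 130 back 21 to 25 mm to the loose half's face; it is 40 mm deep to the board.
- notch1 (a point): The same point of the second notch, at fixture (121, 34, 55) mm.
- loose_half: Loose half of the maple block, 28 (fixture x) x 130 (y) x 40 (z) mm, 0.1 kg, sliding on the board between two low rails. Origin: mid underside, axes as the fixture's. Its face towards the notches lies 14 mm ahead of the origin and starts 7 to 11 mm off the fixed half; it moves 3 to 7 mm before it presses on grommets in the notches.
- grommet0: One of two equal grey nylon grommets standing on the bench, flange up: barrel 18 mm across, 32 long, rounded foot; flange 32 mm across, 8 thick on top (40 high in all), 20 g. Origin: mid underside, z up. Between the halves it is gripped from about 3 N (5 to 15 N is right) and crushed beyond 30 N.
- grommet1: The other grommet, the same; either may go into either notch.
- grommet0_flange (a point): Centre of the underside of grommet0's flange, 32 mm above its foot: comes level with the notch mouth when the flange rests on the block.
- grommet1_flange (a point): The same point of grommet1.
- grip_rear (a point): Middle of the rear face of the clamp's fixed grip, at fixture (-62, 0, 124) mm. The grip is an upright black bar, 20 mm thick along x (x -62 to -42), 24 mm wide, top at z 159.
- trigger: Trigger lever in front of the grip, swinging about a pivot at fixture (-23, 0, 79) mm, which is this body's origin.
- trigger_roll (a point): Axis of the round finger roll (12 mm thick, 24 wide) at the trigger's top, 46 mm above the pivot; at rest at fixture (-14, 0, 124) mm. From the back of the grip to the front of the roll: 54 mm at rest, 36 mm fully pulled.
- trigger_pull (a joint): Trigger angle, rad: 0 at rest, 0.4 fully pulled to the grip. A spring returns it in 0.2 s; pulling takes 3 to 5 N at the roll. A full pull drives the bar 10 mm forward by a pawl on 3 mm teeth (net 9 mm a full stroke, 6 if cut short). A second pawl holds the bar, but on letting go it may fall back up to 3 mm. The jaw pushes with about 1.7 times what the squeeze at the roll exceeds those 3 to 5 N.
- ratchet_bar: Toothed steel bar with the jaw cup at its front end, axis 42.5 mm above the bench; origin: on its axis, above the fixture's origin when jaw_travel is 0. To be moved by the trigger only.
- jaw_travel (a joint): How far the bar stands forward, m, 0 to 0.045; 0.003 to 0.013 at the start.
- pad_face (a point): Middle of the front face of the round black rubber jaw pad (30 mm across) on the bar's front end, at fixture x = 60 mm + jaw_travel - pad_squeeze, z 42.5. At the start it is 4 to 18 mm short of the loose half's rear face.
- pad_squeeze (a joint): How far the rubber jaw pad is pressed in, m: 0 when free, 5 N of jaw force per mm, shared by the two grommets (1.2 to 7 mm is the useful range).
- old_guard: Bystander: cracked black bumper guard, a curved channel 270 mm long. Origin mid underside.
- grommet_strip: Bystander: new grey grommet strip, 200 x 26 mm with five joined barrels standing up, 28 mm high. Origin mid underside.
- awl: Bystander: hardened awl with a wooden handle, 180 mm long, lying. Origin near its middle, at bench level.
- mallet: Bystander: mallet with walnut handle, 300 mm long, head 60 mm across. Origin under the head.
- jar: Bystander: glass jar with lid, 60 mm across, 75 mm high. Origin mid underside.
- spacer: Bystander: plain steel ring 34 mm across, 9 mm high, no barrel; not a grommet. Origin mid underside.
- dust_brush: Bystander: dusting brush, 190 mm long, lying. Origin mid underside.
There are look-alikes about, which are no part of the job. What is shaped like the grommet1 but turquoise or yellow is not meant. Leave any turquoise look-alike of the loose_half alone.

How it is judged:
On the way, in this order (a step that is already met when the one before it is completed fails the run):
1. both grommets stand in the notches, one in each, flanges down on the block ((((distance between grommet0_flange and notch0 below 0.011 m and angle between grommet0's own z axis and vertical below 0.12 rad) and (distance between grommet1_flange and notch1 below 0.011 m and angle between grommet1's own z axis and vertical below 0.12 rad)) or ((distance between grommet0_flange and notch1 below 0.011 m and angle between grommet0's own z axis and vertical below 0.12 rad) and (distance between grommet1_flange and notch0 below 0.011 m and angle between grommet1's own z axis and vertical below 0.12 rad)))), for 0.2 s.
2. the clamp has been pumped until the halves grip both grommets (contact force between loose_half and grommet0 above 2.5 N and contact force between loose_half and grommet1 above 2.5 N), for 0.2 s.
At the end, for the whole second after the job is handed in: Each notch holds one upright grommet at rest, its flange within 6 mm of the notch point; the loose half presses on each with 2.5 to 20 N, the jaw pad pressed in; the gripper still squeezes the trigger with over 1 N, held off its rest position (over 0.008 rad) (all of step 2 and (((distance between grommet0_flange and notch0 below 0.006 m and angle between grommet0's own z axis and vertical below 0.12 rad) and (distance between grommet1_flange and notch1 below 0.006 m and angle between grommet1's own z axis and vertical below 0.12 rad)) or ((distance between grommet0_flange and notch1 below 0.006 m and angle between grommet0's own z axis and vertical below 0.12 rad) and (distance between grommet1_flange and notch0 below 0.006 m and angle between grommet1's own z axis and vertical below 0.12 rad))) and contact force between loose_half and grommet0 below 20 N and contact force between loose_half and grommet1 below 20 N and contact force between the fingers and trigger above 1 N and value of joint trigger_pull above 0.008 rad and value of joint pad_squeeze above 0.0008 m and linear speed of each of grommet0, grommet1 below 0.02 m/s); the arm keeps its last pose, push and grip.
It fails at once if a grommet is crushed between the halves (over 30 N) (contact force between loose_half and grommet0 above 30 N or contact force between loose_half and grommet1 above 30 N).
It fails at once if the bar or jaw is pushed by the robot directly (contact force between ratchet_bar and the fingers above 3 N or contact force between ratchet_bar and the arm above 3 N).
It fails at once if another thing on the bench is moved by more than 30 mm (distance of any of old_guard, grommet_strip, awl, mallet, jar, spacer, dust_brush from where it was at the start of the episode above 0.03 m).
It also fails if it takes over 72 s, if anything falls off the work surface, if the arm or the gripper's body presses on something with over 40 N, if the wrist force passes 120 N, or if a joint passes its speed limit or range.

## Working session

There is one attempt and no reset: what is moved stays moved. The work goes in short steps, each a Python script; the robot and the scene stay as the last script left them, time stands still between calls to the robot, and variables do not carry over. Pictures are saved under pics/ and viewed, and the job is handed in when it is done.

```bash
ls; mkdir -p pics
python3 - <<'E'
from plant import env, viewer, read_clock, read_ee_pos, read_ee_rot, read_gripper_width
import cv2
for n in ["scene","top","wrist"]:
    im=viewer.get_image(n); cv2.imwrite(f"pics/a_{n}.png",im["color"][:,:,::-1])
    print(n,im["fx"],im["cx"],im["cy"],-im["R"].T@im["t"],im["R"].round(2).tolist())
print(read_clock(),read_ee_pos(),read_ee_rot().round(2),read_gripper_width(),env.tcp_to_tips)
E
```

```text
pics
scene 378.2838164796381 263.1684760751934 189.23745526110494 [ 1.03605284 -0.77161941  0.84486355] [[0.83, 0.55, 0.02], [0.35, -0.5, -0.79], [-0.43, 0.67, -0.61]]
top 444.75050271629004 252.46148066891766 181.398557380856 [0.30002338 0.02956484 1.5063302 ] [[-0.02, -1.0, 0.01], [-0.99, 0.02, -0.14], [0.14, -0.01, -0.99]]
wrist 324.4784254182075 254.66369675532923 195.36100766312268 [0.10823868 0.59562505 0.38620601] [[0.31, 0.95, -0.0], [0.91, -0.29, 0.29], [0.28, -0.09, -0.96]]
0.15 [0.1844144  0.57043747 0.24098953] [[ 0.31  0.95 -0.  ]
 [ 0.95 -0.31 -0.  ]
 [-0.   -0.   -1.  ]] 0.08828409315417804 0.019
```

View pics/a_scene.png

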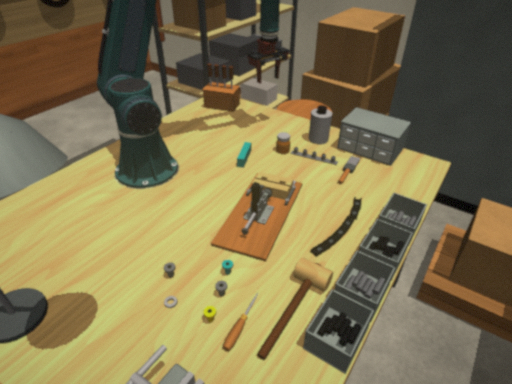

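View pics/a_top.png

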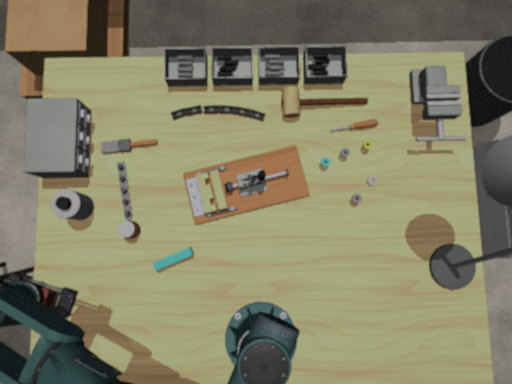

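View pics/a_wrist.png

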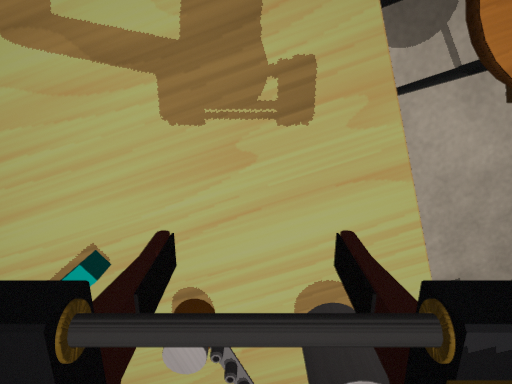

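The top view shows the fixture board around (246,185), with its block at the left end. Grey grommet candidates are at (345,152) and (356,198). Nearby are turquoise (326,161), yellow (367,145) and a flat ring (372,181). I'll enlarge this area before measuring.

```bash
cat > h.py <<'E'
import numpy as np, cv2
from plant import env, solver, viewer, job, read_clock, read_q, read_force, read_ee_pos, read_ee_rot, read_gripper_width, read_wrist_torque
def ray(im,u,v,z):
    d=im["R"].T@np.array([(u-im["cx"])/im["fx"],(v-im["cy"])/im["fy"],1.]); c=-im["R"].T@im["t"]
    return c+d*(z-c[2])/d[2]
def proj(im,X):
    p=im["R"]@np.asarray(X)+im["t"]; return np.array([im["fx"]*p[0]/p[2]+im["cx"],im["fy"]*p[1]/p[2]+im["cy"]])
def cloud(im):
    v,u=np.mgrid[0:384,0:512]; z=im["range_z"]
    P=np.stack([(u-im["cx"])/im["fx"]*z,(v-im["cy"])/im["fy"]*z,z],-1)
    W=(P-im["t"])@im["R"]; W[z==0]=np.nan
    return W
def crop(im,name,u0,v0,u1,v1,k):
    c=im["color"][v0:v1,u0:u1,::-1]; cv2.imwrite("pics/"+name,cv2.resize(c,None,fx=k,fy=k,interpolation=cv2.INTER_CUBIC))
E
python3 - <<'E'
from h import *
im=viewer.get_image("top"); np.save("top.npy",im,allow_pickle=True)
crop(im,"b1.png",170,130,400,230,3.4 if 0 else 3)
sc=viewer.get_image("scene"); np.save("scene.npy",sc,allow_pickle=True)
crop(sc,"b2.png",140,165,310,330,3.5)
for n,i in (("top",im),("scene",sc)):
    W=cloud(i)
    for (u,v) in ([(345,152),(356,198),(372,181),(326,161),(367,145),(246,185)] if n=="top" else [(221,288),(169,270),(170,302)]):
        r=W[v-6:v+7,u-6:u+7].reshape(-1,3); s=r[np.nan_to_num(r[:,2])>0.025]
        print(n,u,v,W[v,u].round(3),len(s),s.mean(0).round(4) if len(s) else None, np.nanmax(r[:,2]))
E
```

```text
top 345 152 [ 0.604 -0.297  0.04 ] 70 [ 0.6044 -0.2966  0.0388] 0.04572126554866802
top 356 198 [ 0.448 -0.326  0.04 ] 75 [ 0.4482 -0.3272  0.0388] 0.04590790578613394
top 372 181 [ 0.51  -0.394 -0.003] 0 None 0.013541344337303874
top 326 161 [ 0.574 -0.231  0.044] 71 [ 0.5728 -0.2285  0.0393] 0.044847608987908155
top 367 145 [ 0.626 -0.371  0.045] 72 [ 0.6302 -0.3734  0.0395] 0.04480417880476888
top 246 185 [0.495 0.038 0.068] 109 [0.5    0.039  0.0675] 0.13096570520528356
scene 221 288 [ 0.613 -0.304  0.041] 105 [ 0.6099 -0.298   0.0391] 0.04364688340580724
scene 169 270 [ 0.458 -0.335  0.039] 93 [ 0.4539 -0.3286  0.0389] 0.042542928262419934
scene 170 302 [ 0.51  -0.391  0.   ] 0 None 0.012078709216541769
```

View pics/b1.png

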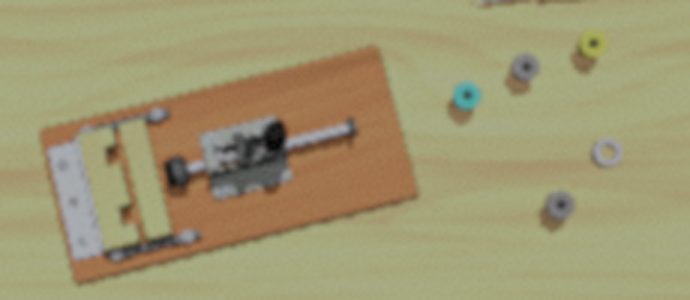

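View pics/b2.png

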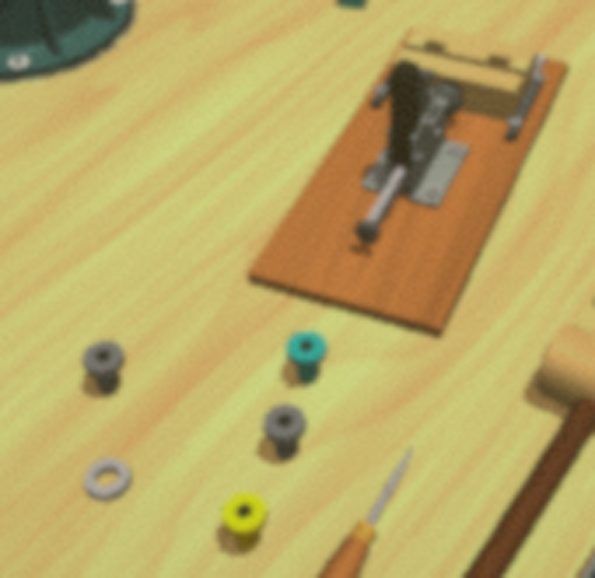

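Candidates: grey grommets at (345,152) and (356,198) in the top view. They are 40 mm high in the depth data, with a flange over a barrel, so they fit the description. Turquoise (326,161), yellow (367,145) and the flat ring (372,181) are excluded. The crops confirm this. Next is the fixture pose from the orange board.

Run:
```python
from h import *
im=np.load("top.npy",allow_pickle=True).item()
hsv=cv2.cvtColor(im["color"],cv2.COLOR_RGB2HSV)
print(hsv[205,220],hsv[160,250],hsv[215,240], hsv[250,250])
m=((hsv[...,0]<14)&(hsv[...,1]>110)).astype(np.uint8)
m[:130]=0;m[235:]=0;m[:,:170]=0;m[:,320:]=0
m=cv2.morphologyEx(m,cv2.MORPH_OPEN,np.ones((3,3)))
c=max(cv2.findContours(m,cv2.RETR_EXTERNAL,cv2.CHAIN_APPROX_NONE)[0],key=cv2.contourArea)
box=cv2.boxPoints(cv2.minAreaRect(c)); P=np.array([ray(im,u,v,0.015) for u,v in box])
print(box,P.round(4)); 
print([np.linalg.norm(P[i]-P[(i+1)%4]).round(4) for i in range(4)],P.mean(0))
for i in range(2):
    d=P[(i+1)%4]-P[i]; print(np.degrees(np.arctan2(d[1],d[0])))
# grommet flanges
for (u,v) in [(345,152),(356,198)]:
    W=cloud(im); k=W[v-8:v+9,u-8:u+9]; z=np.nan_to_num(k[...,2])
    mm=(z>0.028).astype(np.uint8); mu=cv2.moments(mm,True); a,b=mu['m10']/mu['m00']+u-8,mu['m01']/mu['m00']+v-8
    print("g",a,b,mm.sum(),ray(im,a,b,0.040))
```

```text
[ 32  67 171] [ 13 140 157] [ 31  59 164] [ 34  59 172]
[[239.52942 160.11766]
 [253.88235 156.52943]
 [255.52942 163.11766]
 [241.17648 166.70589]] [[0.5879 0.0591 0.015 ]
 [0.5995 0.01   0.015 ]
 [0.5765 0.0048 0.015 ]
 [0.565  0.0539 0.015 ]]
[np.float64(0.0505), np.float64(0.0235), np.float64(0.0504), np.float64(0.0235)] [0.58221935 0.03194186 0.015     ]
-76.75091808329806
-167.326052993341
g 344.87142857142857 152.1 70 [ 0.60414164 -0.2963278   0.04      ]
g 356.3466666666667 198.05333333333334 75 [ 0.44808014 -0.32686866  0.04      ]
```

Run:
```python
from h import *
im=np.load("top.npy",allow_pickle=True).item()
hsv=cv2.cvtColor(im["color"],cv2.COLOR_RGB2HSV)
m=((hsv[...,0]<18)&(hsv[...,1]>100)).astype(np.uint8)
m[:135]=0;m[235:]=0;m[:,:170]=0;m[:,320:]=0
m=cv2.morphologyEx(m,cv2.MORPH_CLOSE,np.ones((9,9)))
c=max(cv2.findContours(m,cv2.RETR_EXTERNAL,cv2.CHAIN_APPROX_NONE)[0],key=cv2.contourArea)
box=cv2.boxPoints(cv2.minAreaRect(c)); P=np.array([ray(im,u,v,0.015) for u,v in box])
print(box,P.round(4)); 
print([np.linalg.norm(P[i]-P[(i+1)%4]).round(4) for i in range(4)],P.mean(0))
for i in range(2):
    d=P[(i+1)%4]-P[i]; print(np.degrees(np.arctan2(d[1],d[0])))
W=cloud(im)
k=(W[...,2]>0.045)&(W[...,2]<0.062)
k[:150]=0;k[225:]=0;k[:,:180]=0;k[:,230:]=0
print(k.sum(),W[k].mean(0))
```

```text
[[182.23099 173.45883]
 [296.29358 144.61542]
 [309.1581  195.48874]
 [195.09552 224.33215]] [[ 0.5454  0.2542  0.015 ]
 [ 0.6385 -0.1363  0.015 ]
 [ 0.4622 -0.1739  0.015 ]
 [ 0.3725  0.2107  0.015 ]]
[np.float64(0.4015), np.float64(0.1802), np.float64(0.395), np.float64(0.1782)] [0.50464639 0.03865918 0.015     ]
-76.5874156581056
-167.9516647271731
835 [0.478328   0.1530013  0.05387597]
```

```bash
cat >> h.py <<'E'
F0=np.array([0.5046,0.0387]); YAW=np.radians(103.3)
def setfix(c,yaw):
    global F0,YAW; F0=np.array(c); YAW=yaw
def fx(): return np.array([np.cos(YAW),np.sin(YAW)])
def fy(): return np.array([-np.sin(YAW),np.cos(YAW)])
def W_(x,y,z): return np.r_[F0+x*fx()+y*fy(),z]
def inF(p): d=np.asarray(p)[...,:2]-F0; return np.stack([d@fx(),d@fy(),np.asarray(p)[...,2]],-1)
def rot(a): # tool x at world yaw a, pointing down
    c,s=np.cos(a),np.sin(a); return np.array([[c,s,0],[s,-c,0],[0,0,-1.]])
E
python3 - <<'E'
from h import *
R=rot(YAW-np.pi/2)
p=W_(0.121-0.05,0,0.25)
for a in (YAW-np.pi/2,YAW+np.pi/2,YAW): print(a,solver.ik(p,rot(a)))
w=viewer.get_image("wrist"); print("tcp px",proj(w,read_ee_pos()))
for g in [(0.604,-0.296,.053),(0.448,-0.327,.053)]: print(solver.ik(g,R))
env.reach(p,R); print(read_clock())
w=viewer.get_image("wrist"); np.save("w1.npy",w,allow_pickle=True); cv2.imwrite("pics/c1.png",w["color"][:,:,::-1])
E
```

```text
0.23212879051524582 [ 7.90536237e-02  2.06326189e-01  1.70964285e+00 -4.44089210e-16
  1.22562361e+00 -1.53075167e-01]
3.3737214441050387 None
1.8029251173101424 [ 7.90536237e-02  2.06326189e-01  1.70964285e+00 -4.44089210e-16
  1.22562361e+00 -1.72387149e+00]
tcp px [254.30239155 264.20566028]
[-5.58282670e-01  6.55496138e-01  1.50911252e+00 -4.44089210e-16
  9.76983994e-01 -7.90411460e-01]
[-7.55064451e-01  5.31814052e-01  1.78982201e+00 -4.44089210e-16
  8.19956593e-01 -9.87193242e-01]
2.3
```

View pics/c1.png

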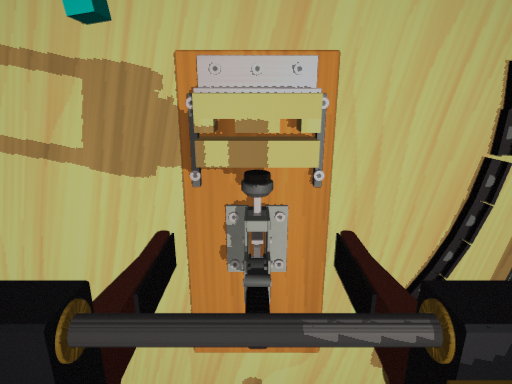

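Run:
```python
from h import *
w=np.load("w1.npy",allow_pickle=True).item()
crop(w,"c2.png",165,75,345,205,4.4)
for n,p in dict(n0=(.121,-.034,.055),n1=(.121,.034,.055),pl=(.155,.065,.055),pr=(.155,-.065,.055),fl=(.116,.065,.055),fr=(.116,-.065,.055)).items():
    print(n,proj(w,W_(*p)).round(1))
```

```text
n0 [287.5 128. ]
n1 [221.6 127.9]
pl [189.6  93.3]
pr [319.6  93.5]
fl [191.8 132.8]
fr [317.3 132.9]
```

View pics/c2.png

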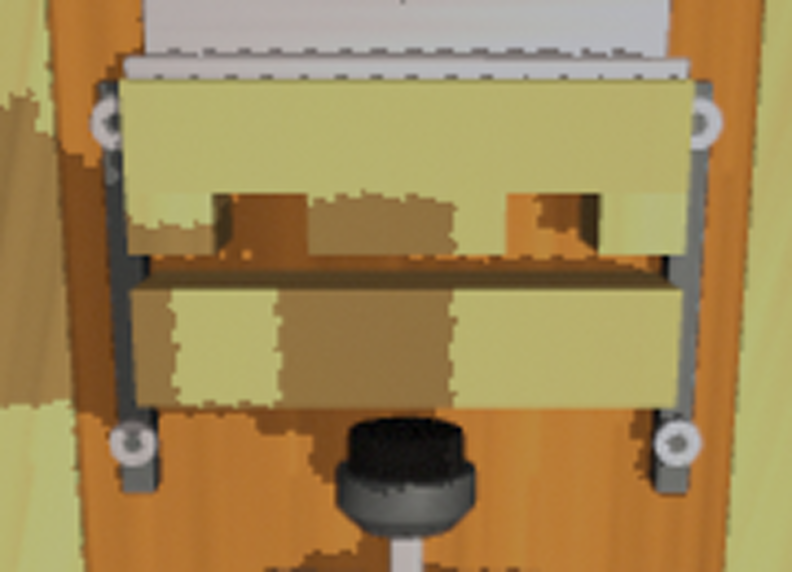

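Run:
```python
from h import *
w=np.load("w1.npy",allow_pickle=True).item()
for n,(a,b) in dict(bl=(120,80),br=(693,80),fl=(127,254),fr=(687,254),nl=(214,193),nl2=(307,193),nr=(506,193),nr2=(600,193),nfl=(214,254),nfl2=(307,254),nfr=(506,254),nfr2=(600,254),lfl=(131,289),lfr=(683,289),lrl=(133,407),lrr=(680,407)).items():
    print(n,(inF(ray(w,165+(a+.5)/4.4-.5,75+(b+.5)/4.4-.5,.055))*1e3).round(1))
Wc=cloud(w)
for name,(u,v) in dict(fixtop=(257,110),loose=(257,155),board=(200,250),board2=(320,250)).items():
    print(name,np.nanmedian(Wc[v-3:v+4,u-3:u+4].reshape(-1,3),0).round(4))
# pad front / cup
print("pad",(inF(ray(w,165+405/4.4,75+437/4.4,.0575))*1e3).round(1))
```

```text
bl [155.5  62.7  55. ]
br [155.6 -67.5  55. ]
fl [116.4  63.2  55. ]
fr [116.6 -68.5  55. ]
nl [130.5  42.3  55. ]
nl2 [130.5  20.6  55. ]
nr [130.5 -25.6  55. ]
nr2 [130.6 -47.5  55. ]
nfl [116.5  42.8  55. ]
nfl2 [116.5  20.9  55. ]
nfr [116.6 -25.9  55. ]
nfr2 [116.6 -48.1  55. ]
lfl [108.2  62.7  55. ]
lfr [108.4 -68.1  55. ]
lrl [79.8 63.8 55. ]
lrr [ 80.  -69.1  55. ]
fixtop [0.475  0.1745 0.0571]
loose [0.4857 0.1301 0.0574]
board [ 0.445  -0.0131  0.0176]
board2 [0.5949 0.0226 0.0172]
pad [72.6 -2.7 57.5]
```

```bash
sed -i 's/^F0=.*/F0=np.array([0.5046,0.0387]); YAW=np.radians(103.3); F0=F0+0.0005*np.array([np.cos(YAW),np.sin(YAW)])-0.0025*np.array([-np.sin(YAW),np.cos(YAW)])/' h.py
python3 - <<'E'
from h import *
R=rot(YAW-np.pi/2); ty=R[:,1]
g=np.array([0.604,-0.296,0]); 
env.reach(g+ty*0.03*0+np.array([0,0,.2]),R); print(read_clock())
w=viewer.get_image("wrist"); np.save("w2.npy",w,allow_pickle=True)
Wc=cloud(w); u,v=np.round(proj(w,[.604,-.296,.04])).astype(int); print(u,v)
cv2.imwrite("pics/d1.png",w["color"][:,:,::-1])
E
```

```text
3.9083
254 184
```

View pics/d1.png

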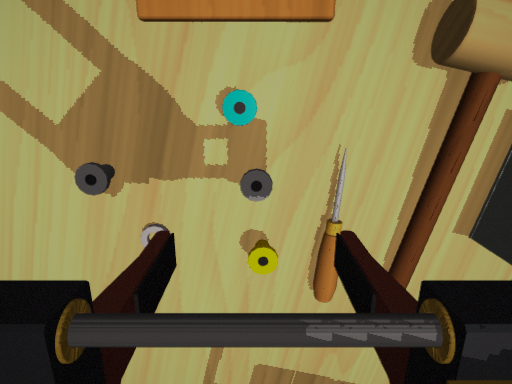

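The wrist view has the grey grommets at (256,185) and (93,179), turquoise at (239,107), yellow at (263,260) and the ring at (153,236). I'll localise both grey flanges.

Run:
```python
from h import *
w=np.load("w2.npy",allow_pickle=True).item()
hsv=cv2.cvtColor(w["color"],cv2.COLOR_RGB2HSV); 
for (u,v) in [(256,185),(93,179)]:
    m=((hsv[...,1]<60)&(hsv[...,2]<150)).astype(np.uint8)
    k=np.zeros_like(m);k[v-25:v+26,u-25:u+26]=1;m&=k
    c=max(cv2.findContours(m,cv2.RETR_EXTERNAL,cv2.CHAIN_APPROX_NONE)[0],key=cv2.contourArea)
    (a,b),r=cv2.minEnclosingCircle(c); e=cv2.fitEllipse(c); M=cv2.moments(c)
    print((a,b,r),e,M['m10']/M['m00'],M['m01']/M['m00'])
    P=ray(w,a,b,.04); P2=ray(w,a+r,b,.04); print(P.round(4),np.linalg.norm(P2-P)*2)
    g=w["color"][v,u]; print(g)
```

```text
(255.9434814453125, 184.72608947753906, 15.923011779785156) ((256.0019226074219, 184.76797485351562), (30.47946548461914, 31.22977066040039), 20.03672218322754) 256.00335120643433 184.7770330652368
[ 0.606  -0.2961  0.04  ] 0.031050193291105494
[16 13 12]
(94.5, 176.0, 19.780139923095703) ((93.51371002197266, 177.57452392578125), (30.813459396362305, 38.15291976928711), 77.63716125488281) 93.42432683379758 177.5493036211699
[ 0.452  -0.3238  0.04  ] 0.03828236659598849
[17 13 18]
```

Run:
```python
from h import *
R=rot(YAW-np.pi/2)
g=np.array([0.606,-0.2961,0])
env.command_gripper(0.056)
env.move_linear(g+[0,0,.0525],vel=.15)
print(read_clock(),read_force())
env.command_gripper(0.02); print(read_gripper_width(),read_clock(),read_ee_pos())
env.move_linear(g+[0,0,.15],vel=.15)
w=viewer.get_image("wrist"); np.save("w3.npy",w,allow_pickle=True); print(read_gripper_width())
cv2.imwrite("pics/e1.png",w["color"][:,:,::-1])
```

```text
5.7667 [ 1.39150809 -0.36840811  0.03216996]
0.03093090153701309 6.2917 [ 0.60626756 -0.29629935  0.05298139]
0.03077895971385391
```

View pics/e1.png

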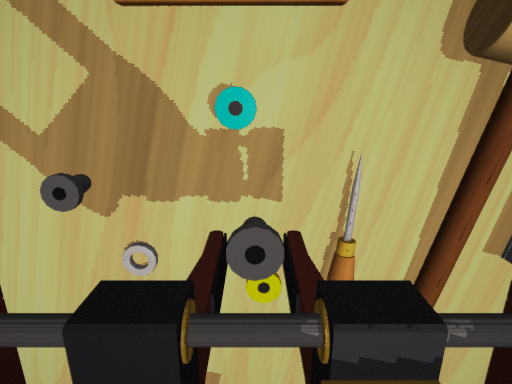

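```bash
cat >> h.py <<'E'
def held(w,ztop=-0.0125,pr=True):
    "flange centre in tool frame (x,y mm) from wrist picture"
    p,Rr=read_ee_pos(),read_ee_rot(); z=p[2]+ztop
    hsv=cv2.cvtColor(w["color"],cv2.COLOR_RGB2HSV); u,v=np.round(proj(w,np.r_[p[:2],z])).astype(int)
    g=cv2.cvtColor(w["color"],cv2.COLOR_RGB2GRAY)
    # dark hole in the flange top
    k=np.zeros_like(g);k[v-14:v+15,u-14:u+15]=1
    m=((g<35)&(k>0)).astype(np.uint8)
    cs=[c for c in cv2.findContours(m,cv2.RETR_EXTERNAL,cv2.CHAIN_APPROX_NONE)[0] if cv2.contourArea(c)>30]
    out=[]
    for c in cs:
        M=cv2.moments(c); a,b=M['m10']/M['m00'],M['m01']/M['m00']
        X=ray(w,a,b,z); out.append((round(a,1),round(b,1),cv2.contourArea(c),((X-p)@Rr*1e3).round(1)))
    return (u,v),out
E
python3 - <<'E'
from h import *
w=np.load("w3.npy",allow_pickle=True).item()
print(held(w)); crop(w,"e2.png",200,200,312,312,5)
E
```

```text
((np.int64(254), np.int64(252)), [(254.6, 254.6, 263.0, array([ 0.4,  1.4, 12.5]))])
```

View pics/e2.png

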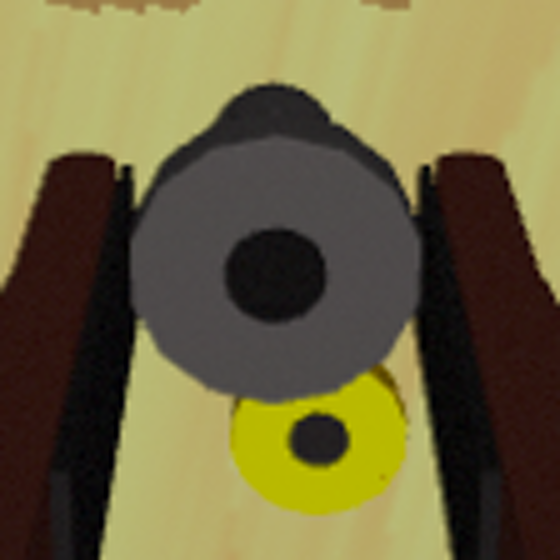

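Run:
```python
from h import *
R=rot(YAW-np.pi/2)
F0+=0.0004*fy()
p=read_ee_pos(); env.move_linear([p[0],p[1],.25],vel=.25)
env.reach(W_(.1198,-.034,.25),R); 
env.move_linear(W_(.1198,-.034,.135),vel=.2)
print(read_clock(),read_gripper_width(),inF(read_ee_pos()))
w=viewer.get_image("wrist"); np.save("w4.npy",w,allow_pickle=True)
print(held(w)); crop(w,"f1.png",180,100,380,320,2.7)
for n,q in dict(n0=(.121,-.034,.055),nb=(.130,-.034,.055),a=(.116,-.023,.055),b=(.116,-.045,.055)).items(): print(n,proj(w,W_(*q)).round(1))
```

```text
10.1333 0.03111847861545095 [ 0.11934461 -0.03475846  0.13549816]
((np.int64(255), np.int64(253)), [(254.6, 254.6, 260.0, array([-0.3,  0.8, 12.5]))])
n0 [253.3 208.2]
nb [253.3 196.5]
a [238.5 214.6]
b [268.2 214.6]
```

View pics/f1.png

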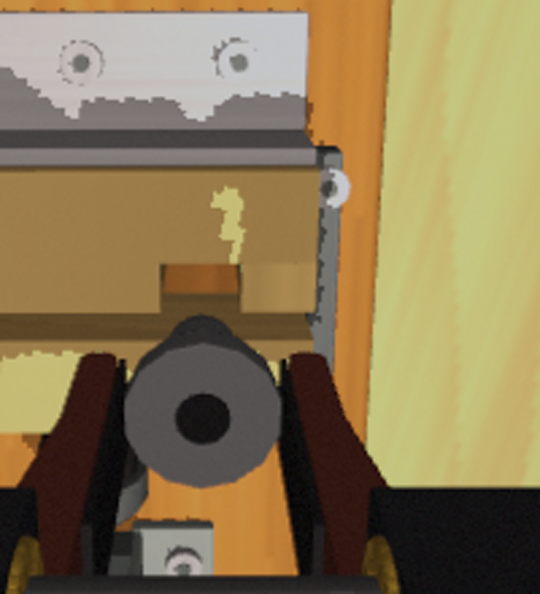

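Run:
```python
from h import *
w=np.load("w4.npy",allow_pickle=True).item(); p=read_ee_pos()
n=ray(w,254.1,197.5,.055); g=ray(w,254.6,253.4,p[2]-.0125)
print("notch bottom rel. grommet (fix mm)",(inF(n)-inF(g))*1e3, "tcp abs",inF(p)*1e3)
```

```text
notch bottom rel. grommet (fix mm) [  9.8973704    0.37277433 -68.59922283] tcp abs [119.45102836 -34.81610381 136.09922283]
```

Run:
```python
from h import *
F0+=0.0004*fy()
x,y=.1187,-.0336
for z,v in [(.112,.15),(.104,.05),(.096,.06),(.086,.08),(.078,.05)]:
    env.move_linear(W_(x,y,z),vel=v); f=read_force(); print(z,read_clock(),f.round(1),read_ee_pos()[2])
    if np.abs(f).max()>12: print("STOP");break
```

```text
0.112 10.4833 [-0.6  0.2  0.7] 0.11251266568515028
0.104 10.7917 [-0.2 -0.3  0.7] 0.10412087062904911
0.096 11.075 [ 0.4 -0.8 -0.9] 0.09551728318239151
0.086 11.35 [-0.1  0.3 -0.3] 0.08546416451259449
0.078 11.6583 [ 0.1 -0.3 -0.1] 0.07763896845542835
```

Run:
```python
from h import *
F0+=0.0004*fy()
R=rot(YAW-np.pi/2); x,y=.1187,-.0336
env.move_linear(W_(x,y,.0762),vel=.03); print(read_force().round(1))
env.command_gripper(.05); 
env.move_linear(W_(x,y,.20),vel=.25)
w=viewer.get_image("wrist"); crop(w,"g1.png",160,100,360,320,2.7); print(read_clock())
# second grommet approach
env.reach(np.array([.452,-.3255,.2]),R)
w=viewer.get_image("wrist"); np.save("w5.npy",w,allow_pickle=True); cv2.imwrite("pics/g2.png",w["color"][:,:,::-1])
hsv=cv2.cvtColor(w["color"],cv2.COLOR_RGB2HSV); u,v=np.round(proj(w,[.45,-.3255,.04])).astype(int)
m=((hsv[...,1]<60)&(hsv[...,2]<150)).astype(np.uint8); k=np.zeros_like(m);k[v-25:v+26,u-25:u+26]=1;m&=k
c=max(cv2.findContours(m,cv2.RETR_EXTERNAL,cv2.CHAIN_APPROX_NONE)[0],key=cv2.contourArea)
(a,b),r=cv2.minEnclosingCircle(c); print((u,v),(a,b,r),cv2.fitEllipse(c),ray(w,a,b,.04),read_clock())
```

```text
[-0.8 -0.   0.3]
13.1167
(np.int64(252), np.int64(183)) (251.0, 184.5, 16.101341247558594) ((251.0265350341797, 184.4701690673828), (30.494070053100586, 31.334951400756836), 176.54830932617188) [ 0.44938552 -0.32694638  0.04      ] 14.9583
```

View pics/g1.png

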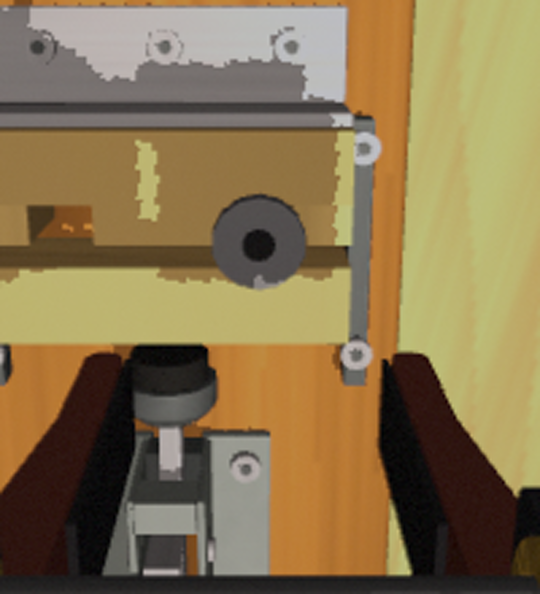

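View pics/g2.png

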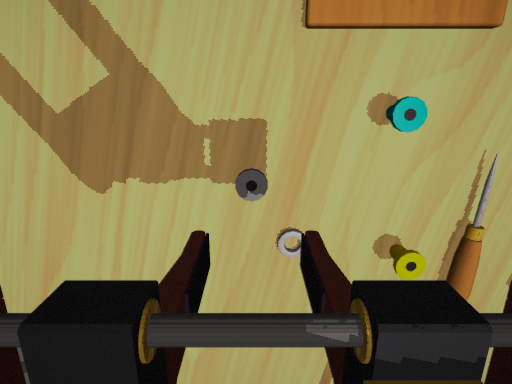

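Grommet 1 sits flange-down in notch0: its flange centre is at crop (259,243), and the empty notch is at (60,222). The second grey grommet is at (251,184), with the spacer ring clear of it at (290,243).

Run:
```python
from h import *
F0+=0.0004*fy()
R=rot(YAW-np.pi/2)
g=np.array([0.4494,-0.3269,0])
env.move_linear(g+[0,0,.0525],vel=.18)
env.command_gripper(0.02); print(read_gripper_width(),read_clock())
env.move_linear(g+[0,0,.25],vel=.25)
env.reach(W_(.1187,.0344,.25),R)
env.move_linear(W_(.1187,.0344,.135),vel=.2)
w=viewer.get_image("wrist"); np.save("w6.npy",w,allow_pickle=True)
print(held(w),read_clock(),read_gripper_width()); crop(w,"i1.png",150,150,350,320,3)
```

```text
0.030692671094022572 16.375
((np.int64(255), np.int64(253)), [(254.8, 253.7, 253.5, array([-0.2,  0.3, 12.5]))]) 19.825 0.030516801569558626
```

View pics/i1.png

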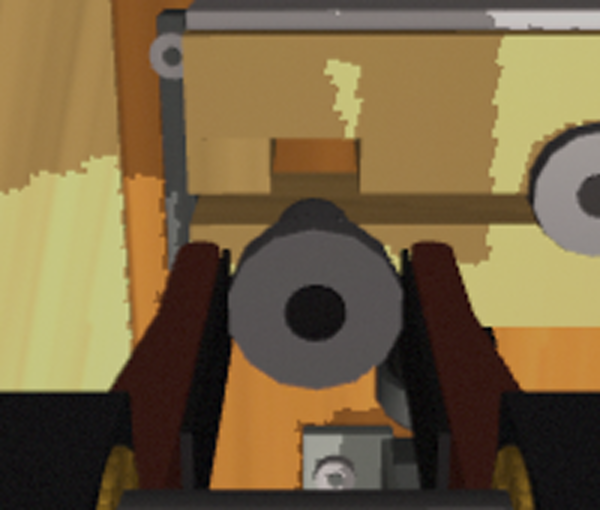

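Run:
```python
from h import *
F0+=0.0004*fy()
w=np.load("w6.npy",allow_pickle=True).item(); p=read_ee_pos()
d=(inF(ray(w,254.8,195.7,.055))-inF(ray(w,254.8,252.5,p[2]-.0125)))*1e3
print(d)
x,y=.1187+(d[0]-11)/1e3,.0344+d[1]/1e3
if abs(d[0]-11)>3: raise SystemExit
for z,v in [(.112,.15),(.104,.05),(.096,.06),(.086,.08),(.078,.05),(.0762,.03)]:
    env.move_linear(W_(x,y,z),vel=v); f=read_force(); print(z,read_clock(),f.round(1),read_ee_pos()[2])
    if np.abs(f).max()>10: print("STOP");raise SystemExit
env.command_gripper(.05)
env.move_linear(W_(x,y,.2),vel=.25)
w=viewer.get_image("wrist"); np.save("w7.npy",w,allow_pickle=True); crop(w,"j1.png",150,80,350,320,2.5); print(read_clock())
```

```text
[ 1.07874485e+01 -2.15711977e-02 -6.84939800e+01]
0.112 20.125 [-0.5  0.2 -0.3] 0.11249275747584551
0.104 20.4333 [ 0.2 -0.1  0. ] 0.10409716357993708
0.096 20.7167 [-1.  -0.5 -0.5] 0.09557212551238695
0.086 20.9917 [ 0.1 -0.2  0.3] 0.08564716739139482
0.078 21.3 [-1.1 -1.3  0.4] 0.07771348837931599
0.0762 21.55 [-0.6 -0.3  2. ] 0.07638522606473296
22.7583
```

View pics/j1.png

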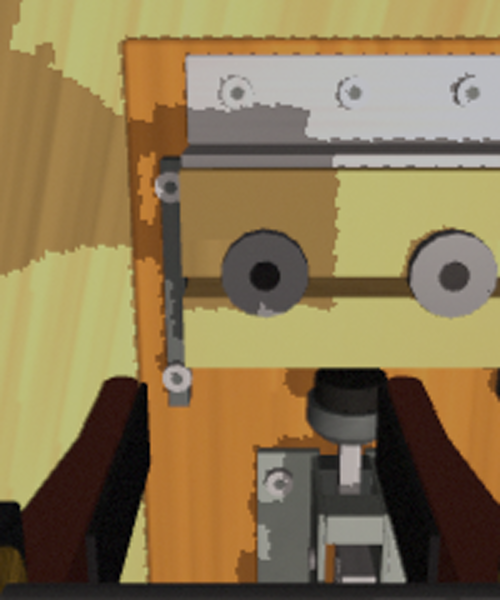

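Both flanges are seated: (265,273) and (453,275) in the crop. Next I'll turn above the clamp to check the grip, the trigger roll and the pad gap.

Run:
```python
from h import *
F0+=0.0004*fy()
R=rot(YAW)
p=read_ee_pos(); env.move_linear([p[0],p[1],.26],vel=.25)
env.command_gripper(.088)
env.reach(W_(0.0,0,.26),R); print(read_clock())
w=viewer.get_image("wrist"); np.save("w8.npy",w,allow_pickle=True); cv2.imwrite("pics/k1.png",w["color"][:,:,::-1])
crop(w,"k2.png",130,130,430,310,2.6)
for n,q in dict(gr=(-.062,0,.159),gf=(-.042,0,.159),roll=(-.014,0,.13),rf=(-.008,0,.124),loose=(.0795,0,.055)).items(): print(n,proj(w,W_(*q)).round(1))
```

```text
25.4833
gr [176.6 201.6]
gf [201.7 201.6]
roll [238.5 191.4]
rf [245.5 189.6]
loose [326.4 172.4]
```

View pics/k1.png

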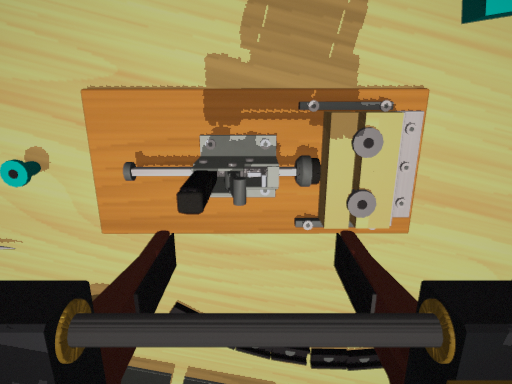

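View pics/k2.png

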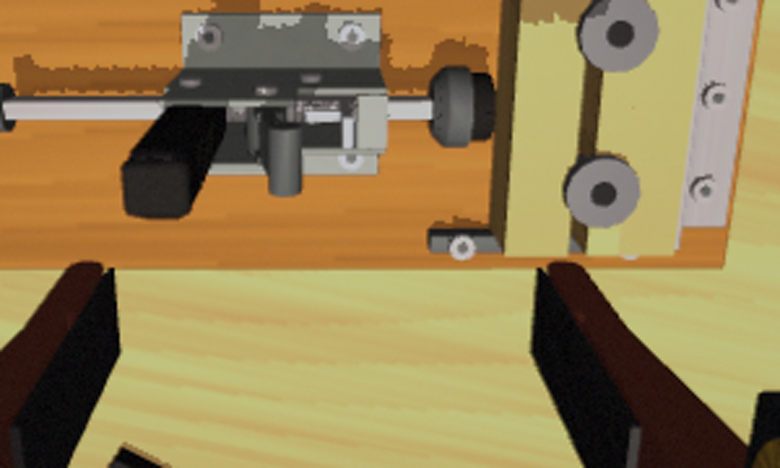

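```bash
python3 - <<'E'
from h import *
F0+=0.0004*fy()
w=np.load("w8.npy",allow_pickle=True).item()
f=lambda a,b,z:(inF(ray(w,130+(a+.5)/2.6-.5,130+(b+.5)/2.6-.5,z))*1e3).round(1)
print("pad",f(495,105,.0425),f(495,105,.05),"loose rear top",f(512,105,.055),"loose face",f(580,105,.055),"fixed",f(600,105,.055),"plates",f(387,130,.092),"cup back",f(430,105,.0425))
E
python3 -c "
import cv2;im=cv2.imread('pics/k1.png');cv2.imwrite('pics/k3.png',cv2.resize(im[140:210,270:370],None,fx=7,fy=7,interpolation=cv2.INTER_CUBIC))"
```

```text
pad [74.9 -0.1 42.5] [73.4  1.5 50. ] loose rear top [79.5  2.6 55. ] loose face [108.4   2.6  55. ] fixed [116.8   2.6  55. ] plates [24.   1.1 92. ] cup back [46.4 -0.1 42.5]
```

View pics/k3.png

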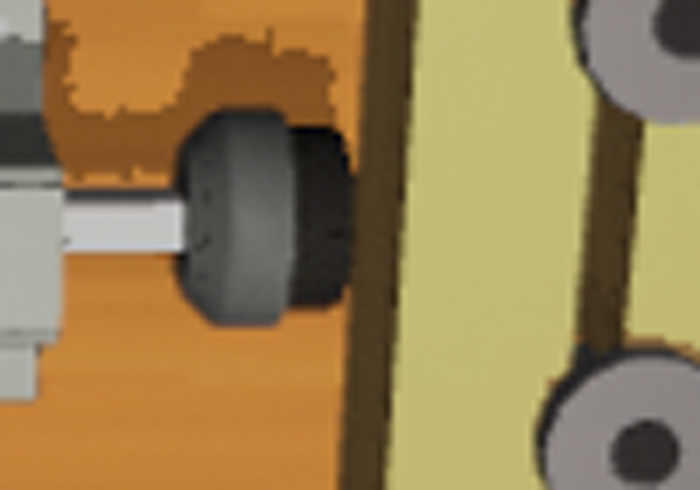

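```bash
cat >> h.py <<'E'
def ff(): return float(read_force()[:2]@fx())
E
python3 - <<'E'
from h import *
F0+=0.0004*fy()
R=rot(YAW)
env.reach(W_(-.046,0,.26),R)
env.move_linear(W_(-.046,0,.124),vel=.15); print(read_clock(),read_force().round(1),read_ee_pos()-W_(-.046,0,.124))
b=[ff() for _ in range(3)]; print("base",b)
for wd in (.078,.070,.062,.054,.046,.040):
    env.command_gripper(wd); print(wd,round(read_gripper_width(),4),round(ff(),2),read_force().round(1),round(read_clock(),2))
w=viewer.get_image("wrist"); np.save("w9.npy",w,allow_pickle=True); cv2.imwrite("pics/l1.png",w["color"][:,:,::-1])
E
```

```text
26.8917 [-0.4  0.5  0.5] [0.00054221 0.00016565 0.00066318]
base [0.590233967374377, 0.590233967374377, 0.590233967374377]
0.078 0.0781 0.1 [0.3 0.2 0.1] 27.29
0.07 0.07 4.76 [-0.8  4.7  3.8] 27.67
0.062 0.0618 5.53 [-2.   5.2  4.4] 28.04
0.054 0.0543 5.21 [-1.4  5.   4.2] 28.42
0.046 0.0458 4.36 [-1.7  4.1  4. ] 28.79
0.04 0.0401 5.56 [-1.4  5.4  3.9] 29.13
```

View pics/l1.png

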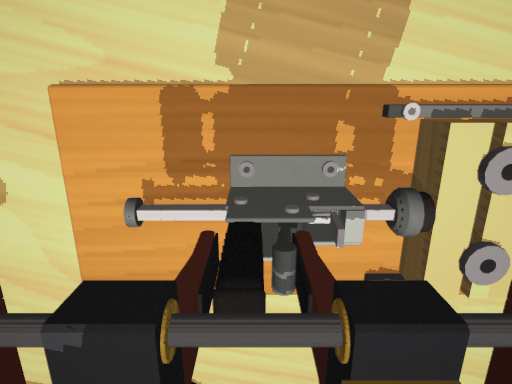

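Run:
```python
from h import *
F0+=0.0004*fy()
w=np.load("w9.npy",allow_pickle=True).item()
crop(w,"l2.png",370,90,512,300,2.8)
print("board corner pred",proj(w,W_(-.2,.09,.015)),proj(w,W_(-.2,-.09,.015)))
print("pad",(inF(ray(w,434,213,.0475))*1e3).round(1),"grom",(inF(ray(w,487,265,.063))*1e3).round(1))
```

```text
board corner pred [45.80351604 82.89240285] [ 83.16110332 293.87385375]
pad [85.  -0.6 47.5] grom [119.9 -34.3  63. ]
```

View pics/l2.png

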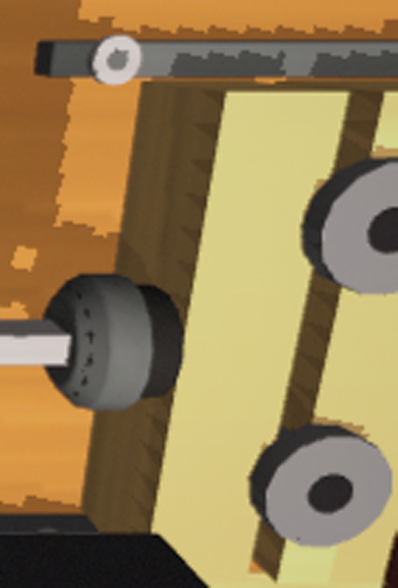

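Run:
```python
from h import *
F0+=0.0004*fy()
env.command_gripper(.084); env.dwell(.3); print("rest",ff(),read_clock())
w=viewer.get_image("wrist"); np.save("w10.npy",w,allow_pickle=True); crop(w,"m1.png",370,90,512,300,2.8)
for wd in (.076,.074,.072,.070,.068,.066,.064,.062,.060,.058,.056,.054):
    env.command_gripper(wd); f=np.mean([ (env.dwell(.03),ff())[1] for _ in range(3)])
    print(wd,round(read_gripper_width(),4),round(f,2),round(read_clock(),2))
    if f>10: break
w=viewer.get_image("wrist"); np.save("w11.npy",w,allow_pickle=True); crop(w,"m2.png",370,90,512,300,2.8)
```

```text
rest -0.555965430477844 30.3083
0.076 0.0761 1.99 30.83
0.074 0.0741 2.79 31.19
0.072 0.072 3.88 31.55
0.07 0.0699 4.87 31.91
0.068 0.0683 6.18 32.27
0.066 0.066 5.81 32.62
0.064 0.0642 5.99 32.98
0.062 0.0627 5.82 33.34
0.06 0.0597 6.01 33.7
0.058 0.0581 5.67 34.06
0.056 0.0562 5.57 34.42
0.054 0.054 5.76 34.77
```

View pics/m2.png

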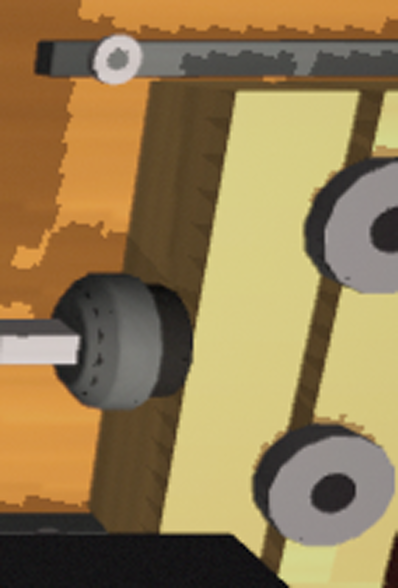

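Run:
```python
from h import *
F0+=0.0004*fy()
for wd in (.052,.050,.048,.046,.044,.042):
    env.command_gripper(wd); f=np.mean([ (env.dwell(.03),ff())[1] for _ in range(4)])
    print(wd,round(read_gripper_width(),4),round(f,2),round(read_clock(),2),(inF(read_ee_pos())*1e3).round(1))
    if f>13: break
w=viewer.get_image("wrist"); np.save("w12.npy",w,allow_pickle=True); crop(w,"n2.png",370,90,512,300,2.8)
```

```text
0.052 0.0522 5.83 35.22 [-4.550e+01  1.000e-01  1.241e+02]
0.05 0.0498 5.25 35.61 [-4.550e+01  1.000e-01  1.241e+02]
0.048 0.0483 4.56 36.01 [-4.59e+01  1.00e-01  1.24e+02]
0.046 0.046 5.57 36.4 [-4.57e+01  1.00e-01  1.24e+02]
0.044 0.0441 6.54 36.79 [-4.56e+01  1.00e-01  1.24e+02]
0.042 0.0422 7.07 37.18 [-4.54e+01  1.00e-01  1.24e+02]
```

View pics/n2.png

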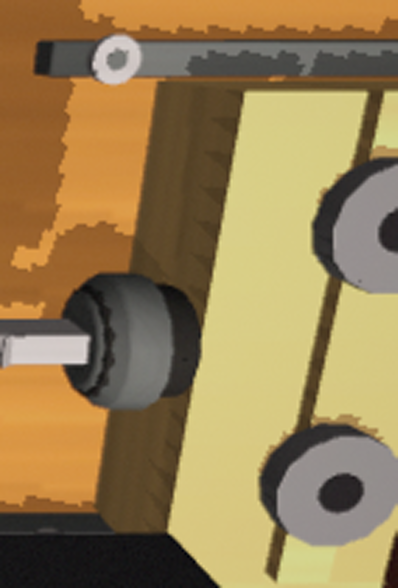

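Run:
```python
from h import *
F0+=0.0004*fy()
m=lambda n=4: np.mean([ (env.dwell(.03),ff())[1] for _ in range(n)])
for wd in (.040,.039):
    env.command_gripper(wd); print(wd,round(read_gripper_width(),4),round(m(),2))
env.command_gripper(.080); env.dwell(.3); print("rest",ff(),read_clock())
w=viewer.get_image("wrist"); crop(w,"o1.png",370,90,512,300,2.8)
for wd in (.074,.071,.069,.067,.065,.063,.061,.059,.057,.055,.053,.051,.049,.047,.045):
    env.command_gripper(wd); f=m(3)
    print(wd,round(read_gripper_width(),4),round(f,2),round(read_clock(),2))
    if f>11.5: break
w=viewer.get_image("wrist"); np.save("w13.npy",w,allow_pickle=True); crop(w,"o2.png",370,90,512,300,2.8)
```

```text
0.04 0.0401 7.62
0.039 0.0392 8.58
rest -0.13412609719256635 39.075
0.074 0.0741 2.69 39.57
0.071 0.071 4.77 39.96
0.069 0.0689 5.98 40.32
0.067 0.0673 6.81 40.67
0.065 0.065 7.21 41.03
0.063 0.0631 8.58 41.39
0.061 0.061 9.66 41.75
0.059 0.059 9.89 42.11
0.057 0.0573 10.54 42.47
0.055 0.0552 11.77 42.83
```

View pics/o2.png

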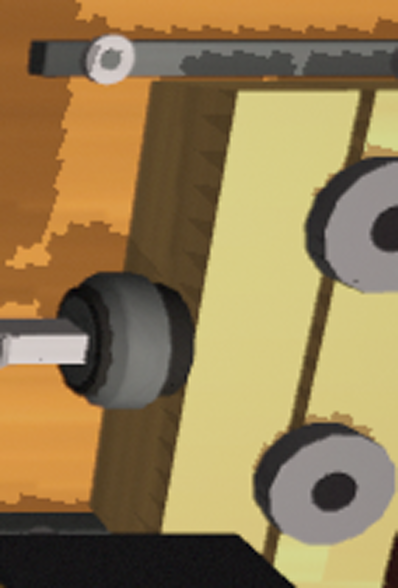

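Run:
```python
from h import *
F0+=0.0004*fy()
m=lambda n=4: np.mean([ (env.dwell(.03),ff())[1] for _ in range(n)])
for wd in (.053,.0515,.050,.0485,.047):
    env.command_gripper(wd); f=m(5)
    print(wd,round(read_gripper_width(),4),round(f,2),round(read_clock(),2),(inF(read_ee_pos())*1e3).round(1))
    if f>14.5: break
env.dwell(.5); print([round(m(),2) for _ in range(3)],read_wrist_torque())
w=viewer.get_image("wrist"); np.save("w14.npy",w,allow_pickle=True); cv2.imwrite("pics/p1.png",w["color"][:,:,::-1]); crop(w,"p2.png",370,90,512,300,2.8)
s=viewer.get_image("scene"); crop(s,"p3.png",200,160,320,270,5)
```

```text
0.053 0.0533 12.13 43.3 [-44.    0.2 124.4]
0.0515 0.0517 12.45 43.71 [-43.9   0.2 124.4]
0.05 0.0499 12.25 44.12 [-43.9   0.2 124.4]
0.0485 0.0486 13.26 44.52 [-43.8   0.2 124.4]
0.047 0.047 13.85 44.93 [-43.6   0.2 124.4]
[np.float64(14.11), np.float64(13.52), np.float64(13.91)] [2.44430227 0.56638494 0.03395342]
```

View pics/p1.png

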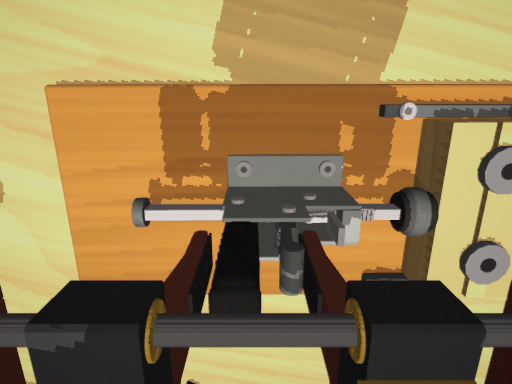

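View pics/p2.png

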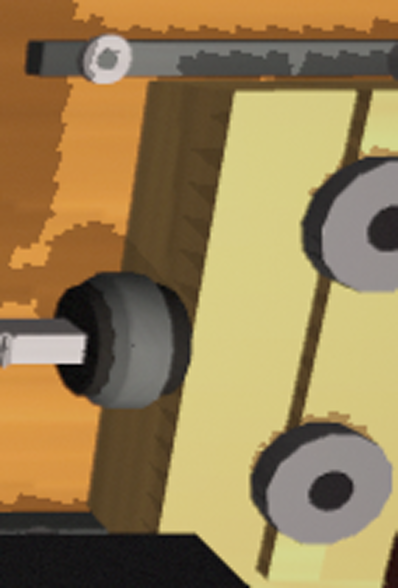

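View pics/p3.png

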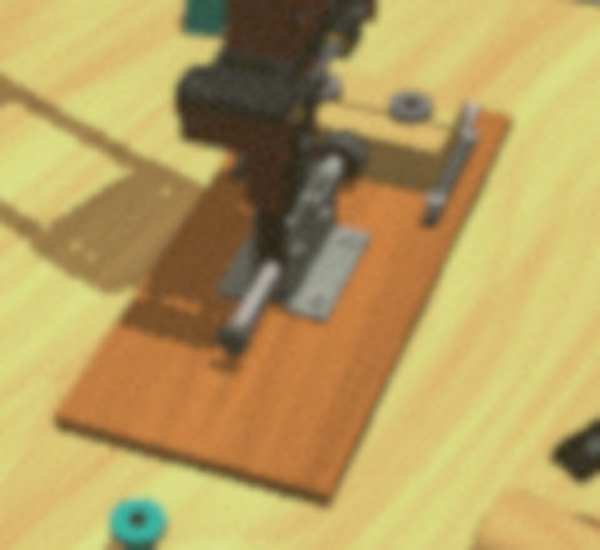

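The pad's rubber shows about 3 mm of compression, which matches the roll force of about 14 N. Both flanges are seated and level, and the force holds steady, so I'm handing in while holding.

Run:
```python
from h import *
print(ff(),read_clock(),read_gripper_width()); job.job_done()
```

```text
14.127452804668678 45.9333 0.04740217719241811
the job is handed in; nothing more can be done
```

I put both grey grommets into the notches, flange down, and pumped the trigger in three strokes. I handed in at 45.9 s, with the front finger still pressing the trigger; no verdict was reported.

**Last checks:**
- **Grip force:** the force at the roll held steady at about 14 N, against roughly 5 N with no load. That puts the jaw at about 15 N, or 7–8 N per grommet. This is an estimate, as I could not read the grommet forces directly.
- **Pad:** the rubber looked pressed in by about 3 mm in the wrist picture, which agrees with that force.
- **Grommets:** the last wrist picture shows both flanges seated and level. They went in with no more than about 2 N of contact force.
- **Bystanders:** I touched none of them on purpose and saw none shift. I did not measure their positions again at the end.

**What disagreed:**
- **Camera offset:** the top and wrist cameras differed by 2–2.5 mm. I used the wrist camera, comparing each held grommet with its notch in the same picture.
- **Arm yield:** at the end the arm had given way about 2 mm along the clamping direction under the load.
- **One-sided squeeze:** only the front finger bears on the trigger. The rear finger stays about 5 mm clear of the grip, so the arm takes the reaction.

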